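# Load the violet-capped sample jars into the dry block

## Task

Put the two violet-capped sample jars into the two empty wells of the black dry block, one jar in each well, each standing upright on the orange pad at the bottom of its well. Either jar may go into either empty well.

Things in the scene. Friction and masses are not known exactly. Their poses are not given: they have to be found in the camera images.
- jar_a_mid (a point): violet-capped cylindrical sample jar (amber glass, white band), 36 mm diameter over glass and cap alike, 90 mm tall, 0.08 to 0.17 kg, standing loose on the work surface; this point is its centre, 45 mm above its underside; z axis up along the jar.
- jar_b_mid (a point): violet-capped cylindrical sample jar (amber glass, white band), 36 mm diameter over glass and cap alike, 90 mm tall, 0.08 to 0.17 kg, standing loose on the work surface; this point is its centre, 45 mm above its underside; z axis up along the jar. The other violet one.
- pad_a_top (a point): centre of the top face of an orange cushioning pad (disc, 54 mm diameter, 3 mm thick, fixed) on the floor of an empty round well of the black dry block; the well is 58 mm in diameter, its rim is 22 mm above this point and its axis is vertical through it. The block's top is 85 mm above the work surface; its three wells lie in one row, 77 mm apart, the third one holding a yellow-capped jar of the same size that stands 87 mm above the pad level.
- pad_b_top (a point): centre of the top face of an orange cushioning pad (disc, 54 mm diameter, 3 mm thick, fixed) on the floor of an empty round well of the black dry block; the well is 58 mm in diameter, its rim is 22 mm above this point and its axis is vertical through it. The block's top is 85 mm above the work surface; its three wells lie in one row, 77 mm apart, the third one holding a yellow-capped jar of the same size that stands 87 mm above the pad level.The other empty well.
Mind the look-alikes: they are no part of the job. What is shaped like the part that bears jar_a_mid but red is not meant.

How it is judged:
At the end, for the whole second after the job is handed in: One violet-capped jar stands in each of the two wells with an orange pad: its centre within 16 mm sideways of the pad's centre and 38 to 52 mm above the pad's top, upright within 10 degrees (0.17 rad) (((horizontal distance between jar_a_mid and pad_a_top below 0.016 m and z of jar_a_mid in the frame of pad_a_top between 0.038 and 0.052 m and angle between each of jar_a_mid, jar_b_mid's own z axis and vertical below 0.17 rad and horizontal distance between jar_b_mid and pad_b_top below 0.016 m and z of jar_b_mid in the frame of pad_b_top between 0.038 and 0.052 m) or (horizontal distance between jar_a_mid and pad_b_top below 0.016 m and z of jar_a_mid in the frame of pad_b_top between 0.038 and 0.052 m and angle between each of jar_a_mid, jar_b_mid's own z axis and vertical below 0.17 rad and horizontal distance between jar_b_mid and pad_a_top below 0.016 m and z of jar_b_mid in the frame of pad_a_top between 0.038 and 0.052 m))); the robot touches nothing.
It also fails if it takes over 53 s, if anything falls off the work surface, if the arm or the gripper's body presses on something with over 40 N, if the wrist force passes 120 N, or if a joint passes its speed limit or range.

## Robot

A 6-joint arm with a two-finger parallel gripper is mounted at the origin on the work surface. World frame = base frame: x ahead of the robot, y to its left, z up, the work surface at z = 0. Lengths are in m, angles in rad, forces in N, time in s.
With the tool pointing down it reaches from about 0.35 to 0.95 m from the base axis. Payload 17.4 kg.
Tool frame: the origin (TCP) lies at the very end of the fingers, on their centre line; the grasp point (between the pads) lies 19 mm behind it (ctrl.grip_depth is the distance from the TCP to the grasp point, in m); z points along the fingers, y is the direction in which the jaws open and shut (so a half turn about z gives the same grasp; the last joint's range is limited). The gripper opens to 93 mm and grips with 3 to 60 N. Pads are 15 mm wide; open, the fingers measure 128 mm over their backs; the gripper's body (75 mm by 188 mm) begins 65 mm behind the grasp point.
Start: joints at [-1.265, 0.116, 1.442, -0, 1.584, -0.038], TCP at [0.228, -0.636, 0.192] pointing down, gripper open.
Joint ranges: [-2.83, 2.83], [-0.83, 2.19], [0.07, 2.5], [-1.14, 4.28], [0.01, 3], [-2.97, 2.97]. Speed limits (rad/s): [1.89, 1.89, 2.22, 3.14, 3.14, 3.14].

## Interface

Orientations are given as a unit quaternion [w, x, y, z].
In Python, from rig import ctrl, snapshot, camera_info, workorder, recognise, cut_out, pinpoint gives the robot as it stands. The module is installed in compiled form; this text tells all that it offers.
- The arm moves only by the shell command python3 -m creep 'ROWS'. ROWS is JSON, a list of rows, each a list of 7 numbers: the shift along the tool's x, y, z in mm, then the turn, a rotation vector about the tool's x, y, z in rad, then the finger opening in mm, from 0 to 93. A call has 1 to 5 rows; each row shifts and turns the commanded pose from where the row before left it, along the tool's axes as they then stand; what a row does not reach is not made up. A row lasts 1/12 s, in which the tool goes at most 41.7 mm and 7.16 degrees, less where a joint would pass 70% of its speed; a pose out of reach is approached as far as the arm can. A call is refused whole if a number of a shift passes 41.7 or a number of a turn 0.125, either way. A call with a gripper value outside its range is refused whole. The fingers move at their own pace and stop on an object; the grip force is fixed at half the most. Time passes only in rows, so rows that do not move let the fingers close. It gives the time, the measured TCP pose, the force and the opening at its end, in the units of the state.
- ctrl.read_state(): the state, without advancing time (a new reading comes with each control period).
- snapshot(name): name is "scene" or "top" or "wrist"; returns the picture (420x560x3 uint8, red, green, blue); there is no depth.
- camera_info(name): a dict with "camera_matrix" (3x3 intrinsics, pixels), "eye" and "rotation" of the camera in the world; the wrist camera has in their place "hand_eye" (4x4, takes a point from camera to tool coordinates, whose origin is the TCP and whose axes are the flange's). Camera axes: x right, y up, looking along -z (the intrinsics and any distortion apply to the point x, -y, -z); pixel columns grow to the right and rows downward; lengths in m; the calibration is good to about 2 mm. A picture is of the moment at which its call begins: read the wrist's pose just before it. camera_info takes no time and is no camera call.
- workorder.finish_job(): hands the job in, once; it reports no verdict.
Trained networks look in the newest picture that a camera, given by its name, has taken for a name from the list of things; names that differ only in an ending like _2 or _b are one class to them, and where a whole thing is asked for, a point or a joint stands for the part that bears it (a point fixed in the world has none). Each returns a list of dicts, best first, with "p" (0 to 1); they miss things now and then, are a little off and sometimes report something else, mostly with a low value. They report only what shows in the picture. A call takes as long as a camera call. They do not tell look-alikes from the thing itself.
- recognise(thing, camera): "uv" ([column, row] in pixels, amid what is visible of it).
- cut_out(thing, camera): "mask" (420x560 bool, what is visible of it) and "uv" ([column, row] in pixels, amid what is visible of it).
- pinpoint(thing, camera): "uv" ([column, row] in pixels: a listed point, or the origin of a listed thing).
The state is a dict: "clock": time; "joint_positions": joint angles; "joint_vel": joint speeds; "tau": joint torques, N m; "tool_pos": TCP position; "eef_rot": TCP orientation; "ft_force": force on the tool from outside, world axes, zero at the start; "torque": the same for the moment, N m; "width": finger opening in m.
Only numpy, scipy, OpenCV 4.12 (cv2) and the standard library are available. Lean on these libraries where they do the work, as an engineer would, in place of code of your own. Each camera call takes 0.05 s, during which the arm holds its last target.

## Working session

There is one attempt and no reset: what is moved stays moved. The work goes in short steps, Python scripts to look and compute and a shell command to move; the robot and the scene stay as the last step left them, time stands still between calls to the robot, and variables do not carry over. Pictures are saved under pics/ and viewed, and the job is handed in when it is done.

```bash
mkdir -p pics; cat > h.py <<'E'
import numpy as np, cv2
from rig import ctrl, snapshot, camera_info, workorder, recognise, cut_out, pinpoint
from scipy.spatial.transform import Rotation as R
def cam(name):
    c=camera_info(name); K=np.array(c['camera_matrix'])
    if name=='wrist':
        s=ctrl.read_state(); T=np.eye(4); q=s['eef_rot']; T[:3,:3]=R.from_quat([q[1],q[2],q[3],q[0]]).as_matrix(); T[:3,3]=s['tool_pos']
        M=T@np.array(c['hand_eye']); return K,M[:3,:3],M[:3,3],c
    return K,np.array(c['rotation']),np.array(c['eye']),c
def toplane(cm,uv,z):
    K,Rm,e,c=cm; d=np.linalg.inv(K)@np.array([uv[0],uv[1],1.]); d=Rm@(d*[1,-1,-1]); return e+d*(z-e[2])/d[2]
def proj(cm,p):
    K,Rm,e,c=cm; x=Rm.T@(np.array(p)-e); x=K@(x*[1,-1,-1]); return x[:2]/x[2]
def save(n,im,crop=None,k=1):
    if crop: im=im[crop[1]:crop[3],crop[0]:crop[2]]
    if k!=1: im=cv2.resize(im,None,fx=k,fy=k,interpolation=cv2.INTER_CUBIC)
    cv2.imwrite('pics/'+n,im[:,:,::-1])
E
python3 - <<'E'
from h import *
for n in ['top','scene']:
    im=snapshot(n); save(n+'1.png',im); cm=cam(n); print(n,{k:(np.round(v,3).tolist() if not isinstance(v,(str,dict)) else v) for k,v in cm[3].items()})
    for t,z in [('jar_a_mid',.045),('pad_a_top',.063)]:
        for r in pinpoint(t,n): print(t,np.round(r['uv'],1),round(r['p'],2),toplane(cm,r['uv'],z).round(4))
s=ctrl.read_state();print(s['clock'],s['tool_pos'],s['eef_rot'],s['width'])
E
```

```text
top {'camera_matrix': [[530.928, 0.0, 279.798], [0.0, 530.928, 210.938], [0.0, 0.0, 1.0]], 'eye': [0.412, 0.006, 1.049], 'rotation': [0.709, 0.026, -0.027, -0.704]}Traceback (most recent call last):
  File "<stdin>", line 5, in <module>
  File "h.py", line 11, in toplane
    K,Rm,e,c=cm; d=np.linalg.inv(K)@np.array([uv[0],uv[1],1.]); d=Rm@(d*[1,-1,-1]); return e+d*(z-e[2])/d[2]
                                                                  ~~^^~~~~~~~~~~~~
ValueError: matmul: Input operand 1 has a mismatch in its core dimension 0, with gufunc signature (n?,k),(k,m?)->(n?,m?) (size 3 is different from 4)
```

Rotation is a quaternion.

```bash
sed -i "s/return K,np.array(c\['rotation'\]),/q=c['rotation']; return K,R.from_quat([q[1],q[2],q[3],q[0]]).as_matrix(),/" h.py
python3 - <<'E'
from h import *
for n in ['top','scene']:
    im=snapshot(n); save(n+'1.png',im); cm=cam(n); print(n,{k:(np.round(v,3).tolist() if not isinstance(v,(str,dict)) else v) for k,v in cm[3].items()})
    for t,z in [('jar_a_mid',.045),('pad_a_top',.063)]:
        for r in pinpoint(t,n): print(t,np.round(r['uv'],1),round(r['p'],2),toplane(cm,r['uv'],z).round(4))
s=ctrl.read_state();print(s['clock'],s['tool_pos'],s['eef_rot'],s['width'])
E
```

```text
top {'camera_matrix': [[530.928, 0.0, 279.798], [0.0, 530.928, 210.938], [0.0, 0.0, 1.0]], 'eye': [0.412, 0.006, 1.049], 'rotation': [0.709, 0.026, -0.027, -0.704]}
jar_a_mid [413.6 223.7] 0.78 [ 0.4647 -0.249   0.045 ]
jar_a_mid [368.8 201.5] 0.77 [ 0.5063 -0.1644  0.045 ]
jar_a_mid [409.9 266.7] 0.66 [ 0.3836 -0.2411  0.045 ]
pad_a_top [141.4 157.4] 0.94 [0.5846 0.2649 0.063 ]
scene {'camera_matrix': [[428.652, 0.0, 281.423], [0.0, 428.652, 207.231], [0.0, 0.0, 1.0]], 'eye': [1.103, -0.001, 0.891], 'rotation': [0.663, 0.219, 0.217, 0.682]}
jar_a_mid [190.8 166.9] 0.9 [ 0.3674 -0.2452  0.045 ]
jar_a_mid [182.7 198.1] 0.83 [ 0.4697 -0.2501  0.045 ]
jar_a_mid [217.8 213. ] 0.78 [ 0.5119 -0.1586  0.045 ]
pad_a_top [401.3 236.1] 0.59 [0.5757 0.2699 0.063 ]
0.4 [ 0.22749501 -0.63546783  0.191813  ] [-1.12382979e-04  9.85262240e-01  1.71050593e-01 -3.10744032e-05] 0.09277005232427805
```

View pics/top1.png

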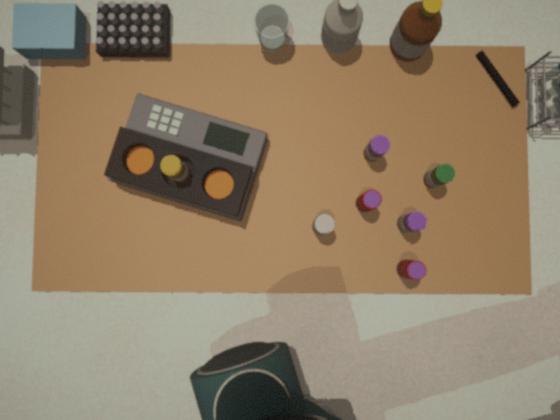

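View pics/scene1.png

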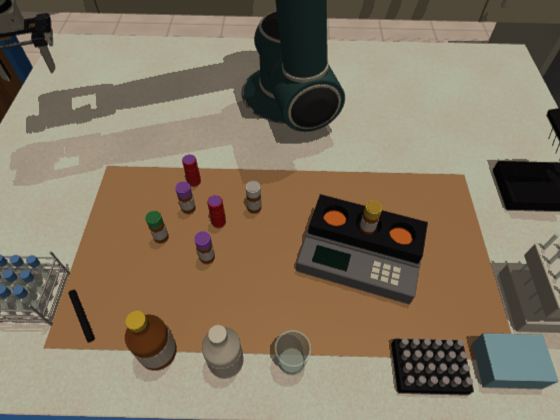

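Four jars have violet caps. In the scene image they are at (191,168), (216,210), (185,197) and (204,246); the first two have red bodies (look-alikes), and the other two look amber with a white band. I'll check this in an enlarged crop and measure the caps and pads.

```bash
python3 - <<'E'
from h import *
im=cv2.imread('pics/scene1.png')[:,:,::-1]; save('crop1.png',im,(130,140,280,275),5)
im=cv2.imread('pics/top1.png')[:,:,::-1]
cm=cam('top'); cs=cam('scene')
hsv=cv2.cvtColor(np.ascontiguousarray(im),cv2.COLOR_RGB2HSV)
def blobs(hsv,lo,hi,mn=60):
    n,l,st,ce=cv2.connectedComponentsWithStats(cv2.inRange(hsv,lo,hi)); return [(ce[i],st[i]) for i in range(1,n) if st[i,4]>mn]
print('violet')
for c,s in blobs(hsv,(125,80,50),(160,255,255)): print(c.round(1),s,toplane(cm,c,.085).round(4))
print('orange pads')
for c,s in blobs(hsv,(5,200,170),(20,255,255),200): print(c.round(1),s,toplane(cm,c,.063).round(4))
print('yellow')
for c,s in blobs(hsv,(20,150,100),(32,255,255)): print(c.round(1),s,toplane(cm,c,.150).round(4))
for t in ['jar_a_mid','pad_a_top']:
  for r in cut_out(t,'top'):
    m=r['mask']; ys,xs=np.nonzero(m); print(t,round(r['p'],2),np.round(r['uv'],1),m.sum(),(xs.min()+xs.max())/2,(ys.min()+ys.max())/2)
    if t[0]=='p': print(toplane(cm,r['uv'],.063).round(4))
E
```

```text
violet
[379.2 144.9] [370 136  20  19 287] [ 0.6072 -0.1772  0.085 ]
[371.8 198.7] [364 191  16  16 206] [ 0.5076 -0.1631  0.085 ]
[415.5 221.1] [406 212  20  19 300] [ 0.4673 -0.2424  0.085 ]
[416.5 270. ] [409 262  16  17 213] [ 0.3789 -0.2431  0.085 ]
orange pads
yellow
[431.7   5.4] [422   0  20  13 215] [ 0.8418 -0.2586  0.15  ]
[171.1 165.9] [161 156  21  20 277] [0.555  0.1911 0.15  ]
jar_a_mid 0.78 [413.7 220.9] 520 411.5 220.5
jar_a_mid 0.7 [410.4 267.2] 512 410.5 269.0
jar_a_mid 0.58 [369.9 203.3] 465 367.5 200.0
```

View pics/crop1.png

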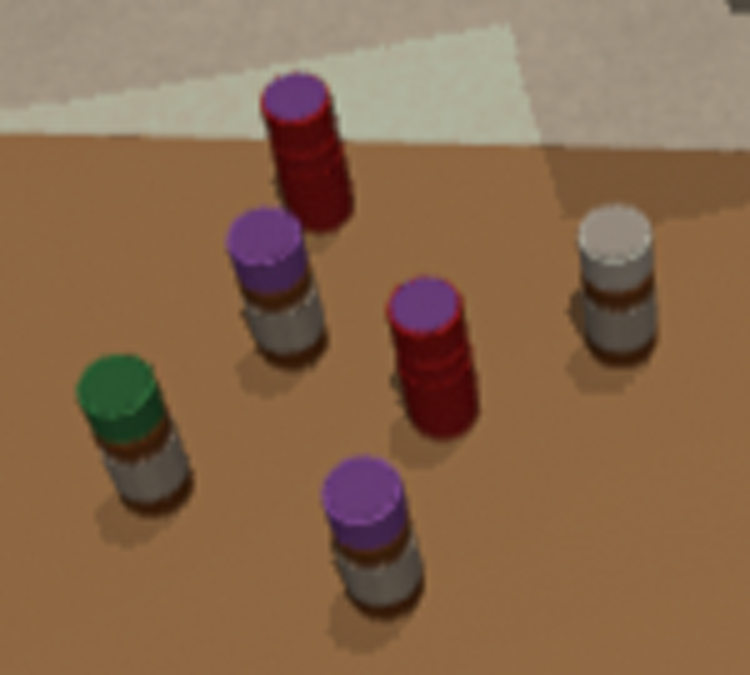

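Confirmed: the genuine jars (amber with a white band) are at top (379,145) and (415,221), which is world (0.607,-0.177) and (0.467,-0.242). The red-bodied ones at (372,199) and (416,270) are look-alikes. Next I'll measure the pads.

```bash
python3 - <<'E'
from h import *
im=cv2.imread('pics/top1.png')[:,:,::-1]; cm=cam('top'); cs=cam('scene')
for p in [(140,160),(219,184)]: print(im[p[1],p[0]])
hsv=cv2.cvtColor(np.ascontiguousarray(im),cv2.COLOR_RGB2HSV)
print(hsv[160,140],hsv[250,300])
m=((hsv[:,:,0]<20)&(hsv[:,:,2]>140)&(hsv[:,:,1]>195)).astype(np.uint8); m[:, 260:]=0;m[:130]=0;m[215:]=0;m[:,:115]=0
n,l,st,ce=cv2.connectedComponentsWithStats(m)
for i in range(1,n):
    if st[i,4]>100: print(ce[i].round(1),st[i],toplane(cm,ce[i],.063).round(4))
y=toplane(cm,(171.5,165.5),.150);print('yellow',y)
p=[toplane(cm,c,.063) for c in [(140.5,159.5),(219.5,184)]];print(p, np.linalg.norm(p[0]-p[1]),(p[0]+p[1])/2)
v=im.copy(); save('crop2.png',im,(90,80,290,230),4)
E
```

```text
[171 117  57]
[170 120  58]
[ 16 170 171] [ 16 106 169]
yellow [0.55572051 0.1903145  0.15      ]
[array([0.58060434, 0.26645374, 0.063     ]), array([0.53543555, 0.11765769, 0.063     ])] 0.1555007492664947 [0.55801994 0.19205571 0.063     ]
```

View pics/crop2.png

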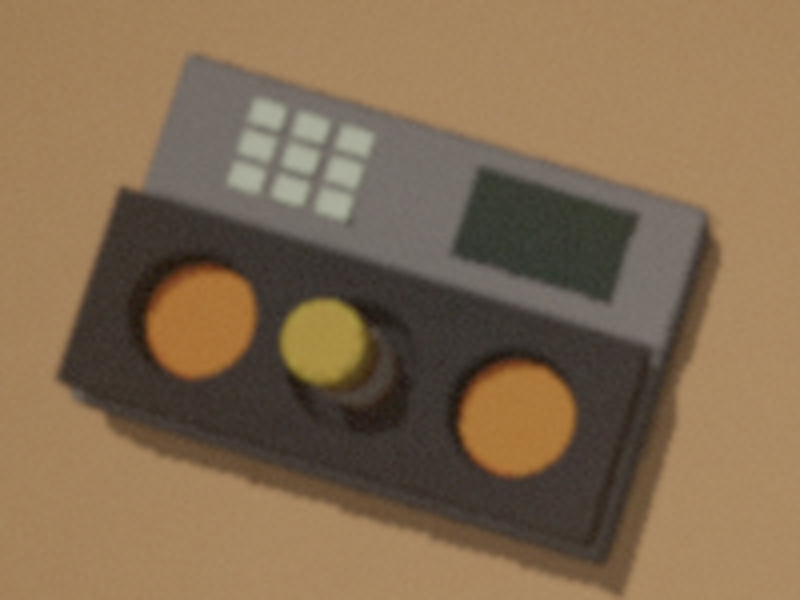

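The pads are at top (140,160) and (219,184), i.e. (0.580,0.266) and (0.535,0.118). The existing jaw direction (about 110°) suits both jars. Moving above jar A.

```bash
python3 -m creep '[[24,-19,0,0,0,0,70],[24,-19,0,0,0,0,70],[24,-19,0,0,0,0,70],[24,-19,0,0,0,0,70],[24,-19,0,0,0,0,70]]'; python3 -m creep '[[24,-19,0,0,0,0,70],[24,-19,0,0,0,0,70],[24,-19,0,0,0,0,70],[24,-19,0,0,0,0,70],[24,-19,0,0,0,0,70]]'; python3 -m creep '[[24,-19,0,0,0,0,70],[24,-19,0,0,0,0,70],[24,-19,0,0,0,0,70],[24,-19,0,0,0,0,70],[0,0,0,0,0,0,70]]'
cat > w.py <<'E'
from h import *
import sys
def go(t):
    s=ctrl.read_state(); q=s['eef_rot']; Rm=R.from_quat([q[1],q[2],q[3],q[0]]).as_matrix()
    return ((Rm.T@(np.array(t)-s['tool_pos']))*1000).round(1)
def look(n):
    cm=cam('wrist'); im=snapshot('wrist'); save(n,im)
    hsv=cv2.cvtColor(np.ascontiguousarray(im),cv2.COLOR_RGB2HSV)
    k,l,st,ce=cv2.connectedComponentsWithStats(cv2.inRange(hsv,(125,80,40),(160,255,255)))
    for i in range(1,k):
        if st[i,4]>150: print('violet',ce[i].round(1),st[i],toplane(cm,ce[i],.088).round(4))
    return cm,im
E
python3 - <<'E'
from w import *
look('w1.png'); s=ctrl.read_state(); print(s['clock'],s['tool_pos'],s['eef_rot'],go([.467,-.242,.051]))
E
```

```text
clock: 0.92
tool_pos: [0.309, -0.5044, 0.192]
eef_rot: [0.0, 0.985, 0.171, 0.0]
ft_force: [1.2, 0.0, 0.4]
width: 0.0707
clock: 1.33
tool_pos: [0.3899, -0.3744, 0.1921]
eef_rot: [0.0, 0.985, 0.171, 0.0]
ft_force: [0.1, -0.1, 0.7]
width: 0.0702
clock: 1.75
tool_pos: [0.4561, -0.2683, 0.1922]
eef_rot: [-0.0, 0.985, 0.173, 0.001]
ft_force: [0.4, -0.2, 0.5]
width: 0.0701
violet [240.   12.2] [ 217    0   44   30 1007] [ 0.5992 -0.1842  0.088 ]
violet [185.  111.7] [168  94  35  36 983] [ 0.5078 -0.1626  0.088 ]
violet [258.2 182.7] [ 240  163   37   40 1149] [ 0.4694 -0.2448  0.088 ]
violet [228.1 264.8] [215 251  28  28 622] [ 0.3793 -0.2436  0.088 ]
1.8 [ 0.45521048 -0.26999847  0.19215045] [4.99487873e-05 9.84989029e-01 1.72616811e-01 2.17396972e-04] [ 20.5 -22.3 141.2]
```

View pics/w1.png

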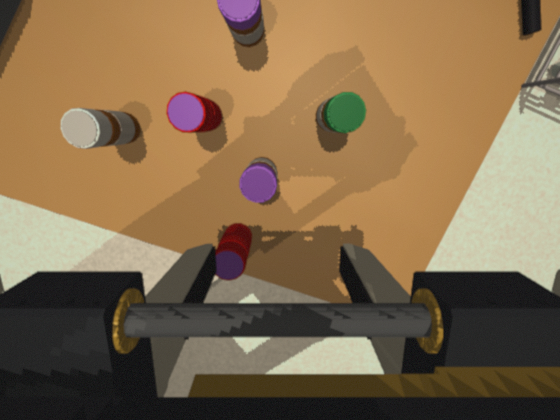

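The wrist view shows the violet amber jar A at (258,183), giving (0.469,-0.245), which agrees with the top view. Red ones are at (185,112) and (228,265). I'll centre over it, then descend.

```bash
python3 -m creep '[[10.5,-10.5,0,0,0,0,70],[10.5,-10.5,0,0,0,0,70],[0,0,20,0,0,0,70],[0,0,20,0,0,0,70],[0,0,0,0,0,0,70]]'; python3 - <<'E'
from w import *
look('w2.png'); s=ctrl.read_state(); print(s['clock'],s['tool_pos'],go([.468,-.243,.051]))
E
```

```text
clock: 2.22
tool_pos: [0.4654, -0.2448, 0.1484]
eef_rot: [-0.001, 0.985, 0.171, -0.002]
ft_force: [-0.8, -0.2, -1.0]
width: 0.0699
violet [258.5  15.2] [ 233    0   50   37 1449] [ 0.6    -0.1828  0.088 ]
violet [195.1 132.1] [ 175  112   41   41 1295] [ 0.5077 -0.1626  0.088 ]
violet [277.5 210.7] [ 257  188   42   46 1535] [ 0.47   -0.2438  0.088 ]
violet [242.1 296.1] [226 288  34  15 407] [ 0.385  -0.2407  0.088 ]
2.2667 [ 0.46582685 -0.24516259  0.15049583] [ 3.  -1.1 99.5]
```

View pics/w2.png

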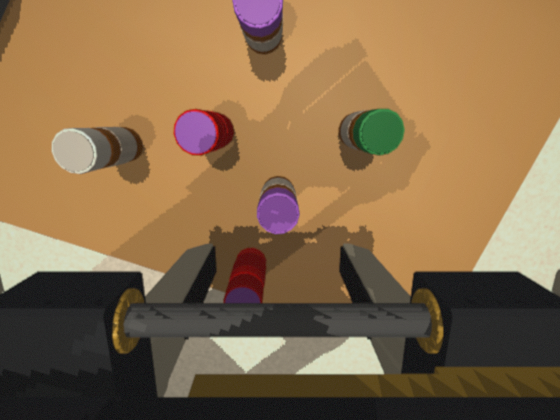

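Jar A is centred between the fingers (column 277). Descending.

```bash
python3 -m creep '[[3,-1,20,0,0,0,70],[0,0,20,0,0,0,70],[0,0,20,0,0,0,70],[0,0,20,0,0,0,70],[0,0,19,0,0,0,70]]'; python3 -m creep '[[0,0,0,0,0,0,70],[0,0,0,0,0,0,30],[0,0,0,0,0,0,30],[0,0,0,0,0,0,30],[0,0,0,0,0,0,30]]';python3 -m creep '[[0,0,0,0,0,0,30],[0,0,0,0,0,0,30],[0,0,0,0,0,0,30],[0,0,0,0,0,0,30]]'
```

```text
clock: 2.68
tool_pos: [0.4696, -0.2439, 0.0535]
eef_rot: [0.0, 0.985, 0.171, 0.0]
ft_force: [0.1, 0.3, -0.1]
width: 0.0702
clock: 3.1
tool_pos: [0.4699, -0.2434, 0.0545]
eef_rot: [0.001, 0.985, 0.171, 0.001]
ft_force: [0.4, -0.2, 0.1]
width: 0.0476
clock: 3.43
tool_pos: [0.4696, -0.2432, 0.0535]
eef_rot: [0.0, 0.985, 0.171, 0.0]
ft_force: [0.3, 0.0, 5.2]
width: 0.035
```

Gripped (opening 35 mm). Lifting.

```bash
python3 -m creep '[[0,0,-10,0,0,0,30],[0,0,-20,0,0,0,30],[0,0,-30,0,0,0,30],[0,0,-30,0,0,0,30],[0,0,-30,0,0,0,30]]'; python3 -m creep '[[0,0,-30,0,0,0,30],[0,0,-30,0,0,0,30],[0,0,-10,0,0,0,30],[0,0,0,0,0,0,30]]'; python3 - <<'E'
from w import *
look('w3.png'); s=ctrl.read_state(); print(s['clock'],s['tool_pos'],s['ft_force'],go([.580,.266,.244]))
E
```

```text
clock: 3.85
tool_pos: [0.4689, -0.2427, 0.1746]
eef_rot: [-0.0, 0.985, 0.171, -0.0]
ft_force: [0.2, -1.4, -1.6]
width: 0.035
clock: 4.18
tool_pos: [0.4699, -0.2433, 0.2458]
eef_rot: [0.001, 0.985, 0.171, 0.001]
ft_force: [0.3, -0.8, -2.0]
width: 0.0346
violet [263.   44.8] [ 246   24   35   43 1162] [ 0.6075 -0.1798  0.088 ]
violet [217.6 135.2] [204 121  28  29 655] [ 0.5078 -0.1628  0.088 ]
violet [277.3 261.8] [ 245  226   66   71 3657] [ 0.3909 -0.2729  0.088 ]
4.2333 [ 0.46950954 -0.24306634  0.24323539] [ 0.19120012 -0.63718247 -1.98126437] [ 275.6 -442.    -0.9]
```

View pics/w3.png

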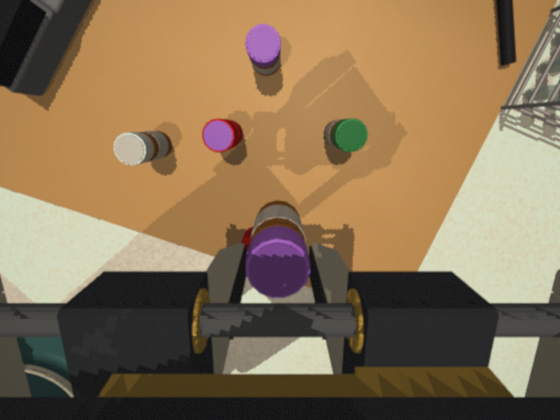

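Jar A hangs straight in the grip. Carrying it to the far well at (0.580,0.266).

```bash
python3 -m creep '[[10,-16,0,0,0,0,30],[15,-24,0,0,0,0,30],[15,-24,0,0,0,0,30],[15,-24,0,0,0,0,30],[15,-24,0,0,0,0,30]]'; python3 -m creep '[[15,-24,0,0,0,0,30],[15,-24,0,0,0,0,30],[15,-24,0,0,0,0,30],[15,-24,0,0,0,0,30],[15,-24,0,0,0,0,30]]';python3 -m creep '[[15,-24,0,0,0,0,30],[15,-24,0,0,0,0,30],[15,-24,0,0,0,0,30],[10,-16,0,0,0,0,30],[0,0,0,0,0,0,30]]'; python3 - <<'E'
from w import *
cm,im=look('w4.png'); s=ctrl.read_state(); print(s['clock'],s['tool_pos'],s['ft_force'],go([.580,.266,.244]))
for r in pinpoint('pad_a_top','wrist')+recognise('pad_a_top','wrist'): print(r['uv'],r['p'],toplane(cm,r['uv'],.063))
print(proj(cm,[.580,.266,.063]),proj(cm,[.535,.1175,.063]))
E
```

```text
clock: 4.65
tool_pos: [0.4969, -0.1126, 0.2404]
eef_rot: [-0.001, 0.985, 0.171, -0.001]
ft_force: [0.7, -0.2, -0.7]
width: 0.0347
clock: 5.07
tool_pos: [0.5271, 0.0257, 0.2404]
eef_rot: [-0.0, 0.985, 0.171, -0.002]
ft_force: [0.5, -0.8, -1.4]
width: 0.0348
clock: 5.48
tool_pos: [0.5494, 0.1285, 0.2398]
eef_rot: [-0.0, 0.985, 0.172, -0.002]
ft_force: [-0.2, -0.5, -1.7]
width: 0.0352
violet [539.7 231.5] [ 518  215   42   34 1079] [ 0.6092 -0.1699  0.088 ]
violet [277.5 262.3] [ 245  226   66   72 3707] [0.471  0.0995 0.088 ]
violet [493.4 298.6] [483 293  21  11 173] [ 0.5153 -0.1642  0.088 ]
5.5333 [0.54921871 0.12694602 0.24012931] [ 0.28445127 -1.19372426 -2.3187283 ] [  76.1 -120.4   -4.1]
[170.0, 120.9] 0.86 [0.58079835 0.26707756 0.063     ]
[170.5, 122.7] 0.83 [0.57910567 0.26605617 0.063     ]
[170.75274905 121.93779112] [281.50957336 202.46944919]
```

View pics/w4.png

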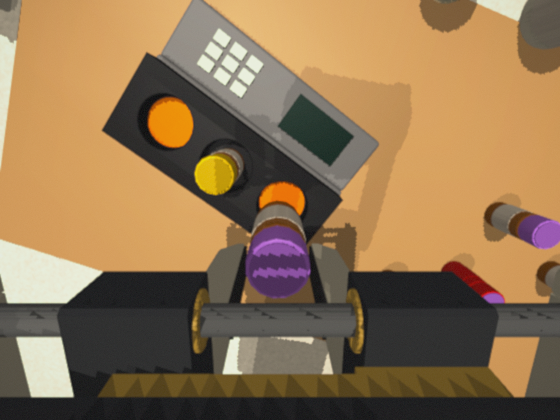

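The wrist view shows the far pad at (170,121), giving (0.580,0.267), in agreement with the top view. The near pad sits at (282,202), as projected. Continuing.

```bash
python3 -m creep '[[12,-20,0,0,0,0,30],[16,-25,0,0,0,0,30],[16,-25,0,0,0,0,30],[16,-25,0,0,0,0,30],[16,-25,0,0,0,0,30]]'; python3 -m creep '[[0,0,0,0,0,0,30],[0,0,0,0,0,0,30],[0,0,20,0,0,0,30],[0,0,20,0,0,0,30],[0,0,0,0,0,0,30]]'; python3 - <<'E'
from w import *
s=ctrl.read_state(); print(s['clock'],s['tool_pos'],s['ft_force'],go([.580,.2665,.1165]))
E
```

```text
clock: 6.05
tool_pos: [0.5811, 0.2643, 0.2423]
eef_rot: [0.0, 0.985, 0.17, -0.0]
ft_force: [0.3, -0.3, -1.4]
width: 0.0349
clock: 6.47
tool_pos: [0.5798, 0.2621, 0.1988]
eef_rot: [0.001, 0.985, 0.17, -0.002]
ft_force: [-1.5, 0.2, -1.2]
width: 0.0348
6.4667 [0.57977136 0.26209408 0.19876413] [-1.47028333  0.15029969 -1.2047338 ] [ 2.1 -4.1 82.3]
```

```bash
python3 -m creep '[[1,-3,15,0,0,0,30],[0,0,15,0,0,0,30],[0,0,15,0,0,0,30],[0,0,15,0,0,0,30],[0,0,15,0,0,0,30]]'; python3 -m creep '[[0,0,2,0,0,0,30],[0,0,1,0,0,0,30],[0,0,1,0,0,0,30],[0,0,1,0,0,0,30]]';python3 -m creep '[[0,0,1,0,0,0,30],[0,0,0,0,0,0,30]]'
```

```text
clock: 6.88
tool_pos: [0.5807, 0.2672, 0.1263]
eef_rot: [0.0, 0.985, 0.171, -0.0]
ft_force: [0.6, 0.4, -0.8]
width: 0.0349
clock: 7.22
tool_pos: [0.5812, 0.2676, 0.1238]
eef_rot: [-0.0, 0.985, 0.171, 0.001]
ft_force: [-0.2, -0.6, -2.1]
width: 0.0349
clock: 7.38
tool_pos: [0.581, 0.2675, 0.1223]
eef_rot: [-0.0, 0.985, 0.171, 0.0]
ft_force: [-0.0, -0.4, -1.9]
width: 0.0349
```

```bash
python3 -m creep '[[0,0,1,0,0,0,30],[0,0,1,0,0,0,30],[0,0,1,0,0,0,30],[0,0,0,0,0,0,30],[0,0,0,0,0,0,30]]';python3 -m creep '[[0,0,1,0,0,0,30],[0,0,1,0,0,0,30],[0,0,0,0,0,0,30],[0,0,0,0,0,0,30]]'
```

```text
clock: 7.8
tool_pos: [0.5808, 0.2674, 0.1189]
eef_rot: [0.0, 0.985, 0.171, -0.0]
ft_force: [-0.0, -0.1, -1.4]
width: 0.0346
clock: 8.13
tool_pos: [0.5808, 0.2674, 0.1169]
eef_rot: [0.0, 0.985, 0.171, -0.0]
ft_force: [0.8, -0.5, -0.6]
width: 0.0348
```

```bash
python3 -m creep '[[0,0,1,0,0,0,30],[0,0,0,0,0,0,30],[0,0,0,0,0,0,30]]'; python3 -m creep '[[0,0,1,0,0,0,30],[0,0,0,0,0,0,30],[0,0,0,0,0,0,30]]'
```

```text
clock: 8.38
tool_pos: [0.5811, 0.2675, 0.1166]
eef_rot: [-0.0, 0.985, 0.171, 0.0]
ft_force: [-0.9, 0.5, 4.8]
width: 0.0348
clock: 8.63
tool_pos: [0.5814, 0.2676, 0.1165]
eef_rot: [-0.0, 0.985, 0.171, 0.001]
ft_force: [-1.6, -1.5, 11.2]
width: 0.035
```

It's seated on the pad: force rose to 11 N at TCP z 0.1165, right where expected. Backing off slightly, releasing and rising.

```bash
python3 -m creep '[[0,0,-1.5,0,0,0,30],[0,0,0,0,0,0,42],[0,0,0,0,0,0,50],[0,0,0,0,0,0,56],[0,0,0,0,0,0,56]]'; python3 -m creep '[[0,0,0,0,0,0,56],[0,0,-10,0,0,0,56],[0,0,-20,0,0,0,56],[0,0,-25,0,0,0,56],[0,0,-25,0,0,0,56]]'; python3 -m creep '[[0,0,-25,0,0,0,56],[0,0,-10,0,0,0,56],[0,0,0,0,0,0,60]]'; python3 - <<'E'
from w import *
cm,im=look('w5.png'); save('s5.png',snapshot('scene'),(270,170,450,310),4)
s=ctrl.read_state(); print(s['clock'],s['tool_pos'],s['ft_force'],s['width'],go([.6073,-.1775,.230]))
E
```

```text
clock: 9.05
tool_pos: [0.5807, 0.2674, 0.1161]
eef_rot: [0.0, 0.985, 0.171, -0.0]
ft_force: [-0.1, 0.0, 0.0]
width: 0.0545
clock: 9.47
tool_pos: [0.5806, 0.2673, 0.1979]
eef_rot: [0.0, 0.985, 0.171, -0.0]
ft_force: [0.7, -1.1, 0.0]
width: 0.0562
clock: 9.72
tool_pos: [0.5816, 0.2678, 0.2347]
eef_rot: [-0.0, 0.985, 0.171, 0.002]
ft_force: [0.8, -0.5, 0.7]
width: 0.0582
violet [277.7 210.6] [ 257  189   42   43 1357] [0.5651 0.2608 0.088 ]
9.8167 [0.58073697 0.26735514 0.23059084] [ 0.02760763  0.24383344 -0.51547789] 0.05961155174424318 [-124.9  427.8    0.7]
```

View pics/s5.png

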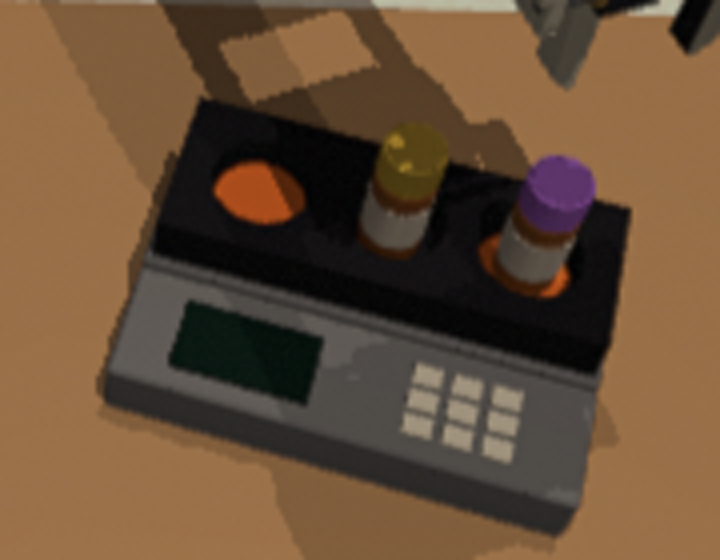

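The scene crop shows jar A upright in the far well, with orange visible on both sides. The near well is empty. Now to jar B.

```bash
python3 -m creep '[[-5,18,0,0,0,0,65],[-7,25,0,0,0,0,65],[-7,25,0,0,0,0,65],[-7,25,0,0,0,0,65],[-7,25,0,0,0,0,70]]'; python3 -m creep '[[-7,25,0,0,0,0,70],[-7,25,0,0,0,0,70],[-7,25,0,0,0,0,70],[-7,25,0,0,0,0,70],[-7,25,0,0,0,0,70]]'; python3 -m creep '[[-7,25,0,0,0,0,70],[-7,25,0,0,0,0,70],[-7,25,0,0,0,0,70],[-7,25,0,0,0,0,70],[-7,25,0,0,0,0,70]]';python3 -m creep '[[-7,25,0,0,0,0,70],[-7,25,0,0,0,0,70],[-5,10,25,0,0,0,70],[0,0,20,0,0,0,70],[0,0,0,0,0,0,70]]'; python3 - <<'E'
from w import *
cm,im=look('w6.png')
s=ctrl.read_state(); print(s['clock'],s['tool_pos'],s['width'],go([.6073,-.1775,.0535]))
E
```

```text
clock: 10.23
tool_pos: [0.5889, 0.144, 0.2291]
eef_rot: [0.0, 0.985, 0.171, -0.001]
ft_force: [-0.2, -0.1, 0.3]
width: 0.0676
clock: 10.65
tool_pos: [0.5981, 0.0145, 0.2292]
eef_rot: [-0.0, 0.985, 0.171, -0.001]
ft_force: [0.2, 0.4, 0.4]
width: 0.0699
clock: 11.07
tool_pos: [0.6073, -0.1149, 0.2291]
eef_rot: [-0.001, 0.985, 0.171, -0.001]
ft_force: [-0.3, 0.8, -0.6]
width: 0.0698
clock: 11.48
tool_pos: [0.6082, -0.1768, 0.1799]
eef_rot: [-0.002, 0.985, 0.17, -0.004]
ft_force: [0.5, -0.1, -1.6]
width: 0.0698
violet [279.8 204.2] [ 261  184   38   41 1222] [ 0.6108 -0.1784  0.088 ]
violet [230.4 292.2] [216 280  30  23 578] [ 0.5086 -0.1626  0.088 ]
11.5333 [ 0.60883314 -0.17646514  0.18267394] 0.07051839123450601 [ -1.2   0.9 129.2]
```

View pics/w6.png

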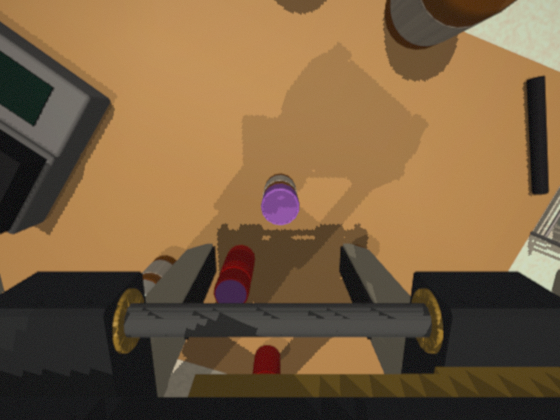

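Jar B is at (280,204), centred between the fingers. Descending and gripping.

```bash
python3 -m creep '[[0,1,25,0,0,0,70],[0,0,25,0,0,0,70],[0,0,25,0,0,0,70],[0,0,25,0,0,0,70],[0,0,20,0,0,0,70]]'; python3 -m creep '[[0,0,8,0,0,0,70],[0,0,0,0,0,0,70],[0,0,0,0,0,0,30],[0,0,0,0,0,0,30],[0,0,0,0,0,0,30]]';python3 -m creep '[[0,0,0,0,0,0,30],[0,0,0,0,0,0,30],[0,0,0,0,0,0,30],[0,0,0,0,0,0,30],[0,0,0,0,0,0,30]]'
```

```text
clock: 11.95
tool_pos: [0.6105, -0.1769, 0.0654]
eef_rot: [-0.0, 0.985, 0.171, -0.0]
ft_force: [0.6, 0.2, -0.6]
width: 0.0704
clock: 12.37
tool_pos: [0.6114, -0.1777, 0.0603]
eef_rot: [0.001, 0.985, 0.171, 0.001]
ft_force: [-0.5, -0.2, 0.1]
width: 0.0547
clock: 12.78
tool_pos: [0.6108, -0.1777, 0.059]
eef_rot: [0.0, 0.985, 0.171, 0.0]
ft_force: [-0.2, -0.5, 5.3]
width: 0.0339
```

Gripped at TCP z 0.059, so contact on the pad should come near 0.122. Lift and carry.

```bash
python3 -m creep '[[0,0,-10,0,0,0,30],[0,0,-20,0,0,0,30],[0,0,-30,0,0,0,30],[0,0,-30,0,0,0,30],[0,0,-30,0,0,0,30]]'; python3 -m creep '[[0,0,-30,0,0,0,30],[0,0,-30,0,0,0,30],[0,0,-5,0,0,0,30],[0,0,0,0,0,0,30]]'; python3 - <<'E'
from w import *
cm,im=look('w7.png')
s=ctrl.read_state(); print(s['clock'],s['tool_pos'],s['ft_force'],s['width'],go([.5353,.1177,.240]))
E
```

```text
clock: 13.2
tool_pos: [0.6102, -0.1774, 0.1801]
eef_rot: [-0.0, 0.985, 0.171, -0.0]
ft_force: [1.6, 0.1, -1.7]
width: 0.0339
clock: 13.53
tool_pos: [0.6111, -0.1777, 0.2463]
eef_rot: [0.001, 0.985, 0.171, 0.002]
ft_force: [-0.2, 0.5, -2.3]
width: 0.034
violet [277.4 258.9] [ 246  224   64   70 3461] [ 0.5353 -0.2061  0.088 ]
violet [263.8 368.2] [253 362  23  12 233] [ 0.3824 -0.2418  0.088 ]
13.5833 [ 0.61063425 -0.17757995  0.24388458] [ 0.36758658  0.02182468 -1.90864055] 0.03408426798121416 [  28.6 -303.4    3.8]
```

View pics/w7.png

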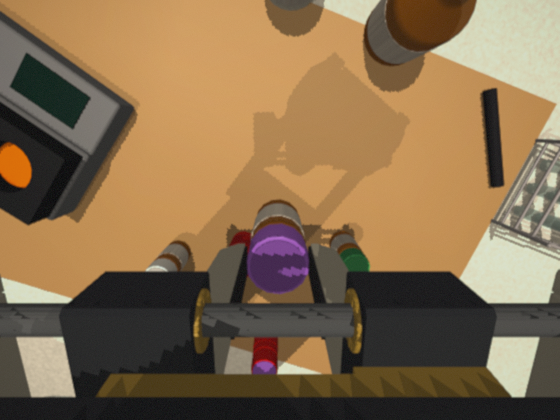

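Jar B is held upright at (277,259). Carrying it to the near well.

```bash
python3 -m creep '[[1,-14,0,0,0,0,30],[2.4,-25.5,0,0,0,0,30],[2.4,-25.5,0,0,0,0,30],[2.4,-25.5,0,0,0,0,30],[2.4,-25.5,0,0,0,0,30]]'; python3 -m creep '[[2.4,-25.5,0,0,0,0,30],[2.4,-25.5,0,0,0,0,30],[2.4,-25.5,0,0,0,0,30],[2.4,-25.5,0,0,0,0,30],[2.4,-25.5,0,0,0,0,30]]';python3 -m creep '[[2.4,-25.5,0,0,0,0,30],[2,-20,0,0,0,0,30],[2,-14,0,0,0,0,30],[0,0,0,0,0,0,30],[0,0,0,0,0,0,30]]'; python3 - <<'E'
from w import *
cm,im=look('w8.png')
s=ctrl.read_state(); print(s['clock'],s['tool_pos'],s['ft_force'],s['width'],go([.5353,.1177,.122]))
E
```

```text
clock: 14.0
tool_pos: [0.5802, -0.0631, 0.2414]
eef_rot: [-0.001, 0.985, 0.171, -0.001]
ft_force: [0.9, 0.7, -1.4]
width: 0.034
clock: 14.42
tool_pos: [0.5483, 0.0609, 0.2415]
eef_rot: [-0.0, 0.985, 0.171, -0.001]
ft_force: [0.3, 0.3, -1.1]
width: 0.0342
clock: 14.83
tool_pos: [0.5349, 0.1181, 0.242]
eef_rot: [0.0, 0.985, 0.172, -0.001]
ft_force: [0.2, 0.0, -2.2]
width: 0.0342
violet [133.2 101.8] [ 108   79   52   46 1878] [0.5747 0.2901 0.088 ]
violet [277.6 259. ] [ 246  224   64   70 3460] [0.4599 0.09   0.088 ]
violet [488.2 290.3] [474 280  27  24 439] [ 0.508  -0.1649  0.088 ]
14.8833 [0.5352194  0.11745215 0.24228735] [-0.13093199 -1.03116952 -1.85595954] 0.03425430576939629 [  0.4  -0.2 120.3]
```

View pics/w8.png

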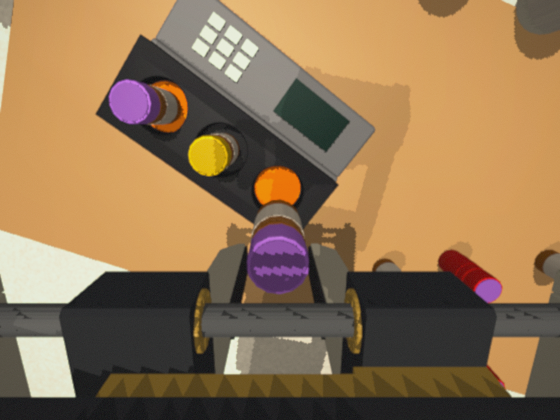

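```bash
python3 - <<'E'
from w import *
cm=cam('wrist')
th=np.linspace(0,2*np.pi,60)
p=np.array([proj(cm,[.5353+.027*np.cos(t),.1177+.027*np.sin(t),.063]) for t in th]); print(p.min(0),p.max(0))
for r in pinpoint('pad_a_top','wrist'): print(r['uv'],r['p'],toplane(cm,r['uv'],.063))
E
```

```text
[253.94655244 165.36337804] [299.27970337 209.96289068]
[166.0, 109.3] 0.71 [0.57765932 0.26403264 0.063     ]
```

```bash
python3 -m creep '[[0,0,15,0,0,0,30],[0,0,20,0,0,0,30],[0,0,20,0,0,0,30],[0,0,0,0,0,0,30]]'
```

```text
clock: 15.27
tool_pos: [0.5342, 0.1164, 0.1832]
eef_rot: [0.0, 0.985, 0.17, -0.003]
ft_force: [-0.9, -0.4, -2.9]
width: 0.0341
```

The projected pad circle matches the picture within about 3 px. Continuing down.

```bash
python3 -m creep '[[0,0,15,0,0,0,30],[0,0,15,0,0,0,30],[0,0,15,0,0,0,30],[0,0,10,0,0,0,30],[0,0,3,0,0,0,30]]'; python3 -m creep '[[0,0,1,0,0,0,30],[0,0,1,0,0,0,30],[0,0,0,0,0,0,30],[0,0,0,0,0,0,30]]'
```

```text
clock: 15.68
tool_pos: [0.5351, 0.1172, 0.1282]
eef_rot: [-0.0, 0.985, 0.171, -0.001]
ft_force: [0.6, 0.4, -1.8]
width: 0.0339
clock: 16.02
tool_pos: [0.5361, 0.1175, 0.1292]
eef_rot: [-0.0, 0.985, 0.171, 0.001]
ft_force: [0.3, 0.7, -1.2]
width: 0.034
```

```bash
python3 -m creep '[[0,0,2,0,0,0,30],[0,0,2,0,0,0,30],[0,0,1,0,0,0,30],[0,0,0,0,0,0,30],[0,0,0,0,0,0,30]]'; python3 -m creep '[[0,0,1,0,0,0,30],[0,0,0,0,0,0,30],[0,0,0,0,0,0,30]]'; python3 -m creep '[[0,0,1,0,0,0,30],[0,0,0,0,0,0,30],[0,0,0,0,0,0,30]]'
```

```text
clock: 16.43
tool_pos: [0.5357, 0.1174, 0.1234]
eef_rot: [-0.0, 0.985, 0.171, -0.0]
ft_force: [-0.5, 0.2, -1.5]
width: 0.0343
clock: 16.68
tool_pos: [0.5357, 0.1175, 0.1224]
eef_rot: [-0.0, 0.985, 0.171, -0.0]
ft_force: [-0.3, -0.1, -0.6]
width: 0.0339
clock: 16.93
tool_pos: [0.536, 0.1175, 0.1219]
eef_rot: [-0.0, 0.985, 0.171, 0.0]
ft_force: [-1.7, -0.4, 4.3]
width: 0.034
```

Contact: 4.3 N at z 0.122, as expected. Releasing and retreating.

```bash
python3 -m creep '[[0,0,-0.5,0,0,0,30],[0,0,0,0,0,0,42],[0,0,0,0,0,0,50],[0,0,0,0,0,0,56],[0,0,0,0,0,0,56]]'; python3 -m creep '[[0,0,0,0,0,0,56],[0,0,-10,0,0,0,56],[0,0,-20,0,0,0,56],[0,0,-30,0,0,0,56],[0,0,-30,0,0,0,56]]'; python3 -m creep '[[0,0,-30,0,0,0,60],[0,0,-20,0,0,0,60],[-15,15,0,0,0,0,60],[-20,20,0,0,0,0,60],[-20,20,0,0,0,0,60]]'; python3 -m creep '[[-20,20,0,0,0,0,60],[-20,20,0,0,0,0,60],[-20,20,0,0,0,0,60],[0,0,0,0,0,0,60],[0,0,0,0,0,0,60]]'; python3 - <<'E'
from w import *
cm=cam('top'); im=snapshot('top'); save('t9.png',im,(80,80,300,240),3.5); save('s9.png',snapshot('scene'),(270,150,450,310),4)
hsv=cv2.cvtColor(np.ascontiguousarray(im),cv2.COLOR_RGB2HSV)
k,l,st,ce=cv2.connectedComponentsWithStats(cv2.inRange(hsv,(125,80,40),(160,255,255)))
for i in range(1,k):
    if st[i,4]>100: print(ce[i].round(1),toplane(cm,ce[i],.150).round(4))
s=ctrl.read_state(); print(s['clock'],s['tool_pos'],s['ft_force'])
E
```

```text
clock: 17.35
tool_pos: [0.5357, 0.1174, 0.1218]
eef_rot: [-0.0, 0.985, 0.171, -0.0]
ft_force: [-1.0, 0.7, -0.3]
width: 0.0541
clock: 17.77
tool_pos: [0.5353, 0.1174, 0.2133]
eef_rot: [-0.0, 0.985, 0.171, -0.0]
ft_force: [0.3, 0.7, 0.8]
width: 0.0563
clock: 18.18
tool_pos: [0.5021, 0.0467, 0.263]
eef_rot: [0.0, 0.985, 0.172, 0.0]
ft_force: [-0.0, -0.8, -0.5]
width: 0.0601
clock: 18.6
tool_pos: [0.4659, -0.0305, 0.263]
eef_rot: [0.0, 0.985, 0.17, 0.001]
ft_force: [-0.3, 1.1, -0.8]
width: 0.06
[127.8 152.3] [0.5779 0.2655 0.15  ]
[214.4 178.9] [0.5331 0.1167 0.15  ]
[416.6 269.9] [ 0.3811 -0.2264  0.15  ]
18.7 [ 0.46641585 -0.02927674  0.26247284] [0.31418164 0.04483898 0.1846798 ]
```

View pics/t9.png

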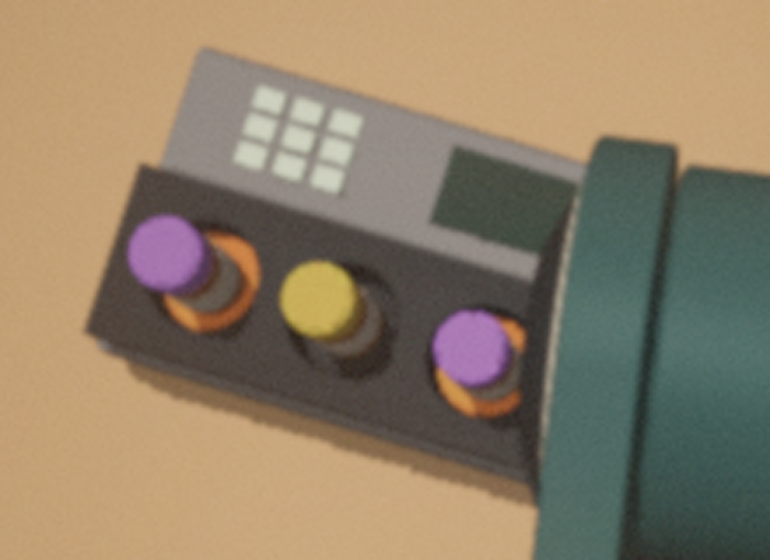

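View pics/s9.png

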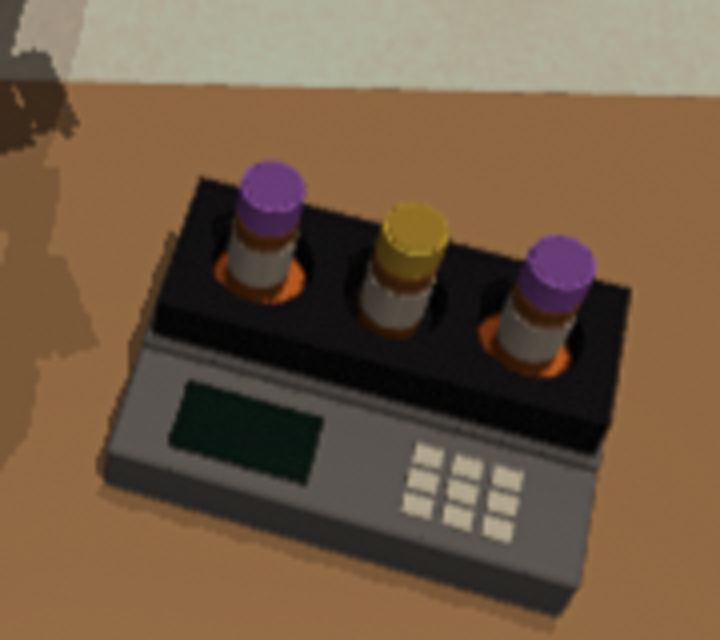

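Both jars stand upright in their wells, with the caps at (0.578,0.266) and (0.533,0.117), within about 3 mm of the pad centres. The gripper is clear, so I'm handing the job in.

```bash
python3 -c "
from rig import workorder; print(workorder.finish_job())"
```

```text
the job is handed in; nothing more can be done
None
```

Both violet-capped amber jars are in the two empty wells, one in each. I left the red-bodied look-alikes alone, and handed the job in at about 18.7 s of the 53 s allowed.

- **Seating:** each jar touched its pad at the expected height. The contact force was 11 N for the first jar and about 4 N for the second.
- **Position:** the last top view puts the caps within about 3 mm of the pad centres, against a 16 mm limit. The last scene view shows both jars upright with orange pad visible around them. I judged uprightness by eye and did not measure the angle.
- **Gripper:** it was open and well clear of everything at hand-in.
- **Disagreements:** no check failed. The cameras' position estimates differed by about 2–4 mm. The pad detector missed the near well in the wrist view, so I placed that jar from the top view; its projected pad outline matched the picture within about 3 pixels.

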